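Reset the depth stop of an angle-drilling stand

ROBOT

A 7-joint arm with a two-finger parallel gripper is mounted at the origin on the work surface; the furniture and walls round the work are solid. World frame = base frame: x ahead of the robot, y to its left, z up, the work surface at z = 0. Lengths are in m, angles in degrees, forces in N, time in s.
With the tool pointing down it reaches from about 0.35 to 0.775 m from the base axis. Payload 3.1 kg.
Tool frame: the origin (TCP) lies midway between the tips of the shut fingers; the grasp point (between the pads) lies 19 mm behind it; z points along the fingers, y is the line along which they close (so a half turn about z gives the same grasp; the last joint's range is limited). The gripper opens to 85 mm and grips with 20 to 120 N. Pads are 22 mm wide; open, the fingers measure 114 mm over their backs; the gripper's body (76 mm by 85 mm) begins 54 mm behind the grasp point. The pads swing forward as they close: fully open they stand 13 mm farther back than shut.
Start: joints at [67.053, 17.813, 0.802, 86.603, -0.252, 75.585, -1.558], TCP at [0.193, -0.515, 0.231] pointing down, gripper open.
Joint ranges: [-154.91, 154.91], [-16.99, 109.72], [-72.82, 74.43], [7.12, 147.25], [-82.49, 262.49], [11.32, 116.49], [-174.64, 174.64]. Speed limits (degrees/s): [159.86, 159.86, 180, 180, 180, 180, 180].

INTERFACE

Orientations are given as a 3x3 rotation matrix whose columns are the frame's x, y, z axes.
In Python, from workcell import arm gives the robot as it stands.
- The arm moves only by the tool move_arm, never from a script. Its argument "motion" is text: rows parted by semicolons, each of 7 numbers parted by spaces: the shift along the tool's x, y, z in mm, then the turn, a rotation vector about the tool's x, y, z in rad, then the finger opening in mm, from 0 to 85.4. A call has 1 to 12 rows; each row is the pose to reach, as a shift and turn from the pose commanded when the call began, along the tool's axes at that moment; what a row does not reach only later rows make up. A row lasts 1/8 s, in which the tool goes at most 62.5 mm and 10.7 degrees, less where a joint would pass 70% of its speed; a pose out of reach is approached as far as the arm can. A call with a gripper value outside its range is refused whole. The fingers move at their own pace and stop on an object; "force" is the grip in N (left out, the last holds). Time passes only in rows, so rows that repeat a pose let the fingers close. It gives the time, the measured TCP pose, the force, the opening and the grip force at its end, in the units of the state.
- arm.observe(): the state, without advancing time (a new reading comes with each control period).
- arm.capture(name): name is "scene" or "top" or "wrist"; returns a dict with "pixels" (384x512x3 uint8, red, green, blue), "fx", "fy", "cx", "cy" (pixels), "distortion" ([k1, k2, p1, p2, k3] as OpenCV has them; the pictures are not rectified), "R" (3x3) and "t" (3): a world point X has camera coordinates R X + t. Camera axes: x right, y down, z forward; pixel columns grow to the right and rows downward; lengths in m; the calibration is good to about 2 mm. A picture is of the moment at which its call begins. There is no depth.
- arm.finish_job(): hands the job in; it is judged then, once.
The state is a dict: "clock": time; "joint_pos": joint angles; "joint_velocities": joint speeds; "joint_torque": joint torques, N m; "eef_pos": TCP position; "tcp_rot": TCP orientation; "force": force on the tool from outside, world axes, zero at the start; "moment": the same for the moment, N m; "finger_gap": finger opening in m; "grasp_force": force on a finger pad.
Only numpy, scipy, OpenCV 4.12 (cv2) and the standard library are available. Lean on these libraries where they do the work, as an engineer would, in place of code of your own. Each camera call takes 0.05 s, during which the arm holds its last target. There are 200 camera calls.

TASK

The depth stop of the tilted drilling stand must be set for the next batch: swing the jam nut's lever loose, turn the stop screw by its bar handle until the pointer stands at the index tab on the dial's rim, then swing the lever back until the nut is fully tight again, with the pointer still at the tab. Leave the index tab and the things lying round the stand where they are.

Things in the scene. Friction and masses are not known exactly. Their poses are not given: they have to be found in the camera images.
- stand: Grey drilling stand screwed to the bench: base plate 210 x 176 x 14 mm, two steel columns with springs, head tilted 30 degrees towards its front (-x), the robot's side. The depth stop sits on a bracket at the front of the head. Apart from the stop's own nut, pointer and handle, no part of it rises past the nut's outer face. Origin at the centre of the base's underside.
- stop_axis (a point): Fixed point on the depth stop's axis at the jam nut's mid height, 0.18 m above the bench. z runs along the screw outward to the handle, leaning 30 degrees from vertical to the stand's front; x points to the rear and up, y is level. Along z: dial face (steel disc 112 mm across) -13 mm, nut -8 to 8, pointer 15 to 18, bar handle 34 to 58.
- jam_nut (a joint): Angle of jam nut and lever (rad), counter-clockwise positive seen from the handle end. 0 = fully tight, against its end stop; starts at 0 to 0.04. Counter-clockwise (positive, to 1.3) loosens. Turns against 0.4 N m (0.5 at the tight end) and stays where left. Below 0.35 it clamps the screw, harder the tighter it is; above 0.4 the screw is free.
- lever_grip (a point): Best grip on the nut's lever, 90 mm from the axis and 23.5 mm outward (z) of stop_axis. Round dark steel bar 13 mm thick, cranked outward, ball of 19 mm at 112 mm; straight from 66 to 102 mm. x radially outward, z along the axis. Tight: at -150 degrees about z from the x of stop_axis (to the stand's front); loosening swings it to the stand's right (-y).
- stop_screw (a joint): Angle of the stop screw with handle and pointer (rad), counter-clockwise positive seen from the handle end; 0 = pointer along x of stop_axis. Range -1.5 to 1.0. Turns against 0.08 N m when the nut is loose and stays where left; a tight nut holds it against about 1 N m. Each radian moves the handle 1.27 mm outward (0 offset at 0 rad).
- handle (a point): Centre of the bar handle on the end of the stop screw, on the axis, 46 mm outward of stop_axis: a dark steel bar 60 mm long, 12 mm thick (its ends 15 mm), 24 mm high (along the axis), on a neck 11 mm thick. x runs along the bar, on the side of the pointer; z along the axis, outward.
- pointer (a point): Tip of the flat dark steel pointer (9 mm wide, narrowing to 5) fixed to the screw beneath the bar handle, 52 mm from the axis and 16.5 mm outward of stop_axis, parallel to the bar. x points outward along the pointer.
- index_tab (a joint): Angle of the index tab on the dial's rim (rad), same zero and sense as joint stop_screw: the pointer stands at the tab when both are equal. Between 0 and 0.5, always counter-clockwise of the pointer at the start, by 0.45 to 1.4 rad. A stiff clip, not to be moved.
- tab_mark (a point): Top of the index tab: a dark steel clip 12 mm wide gripping the dial's rim, reaching from 45 to 63 mm from the axis; this point is 60 mm from the axis, level with stop_axis. x points radially outward from the axis through the tab, z along the axis.
- brush: Wooden-handled brush lying flat, 21 x 171 x 9 mm, long along its y; a bystander. Origin at the centre of its underside.
- screwdriver: Screwdriver lying down, 28 x 208 x 30 mm, long along its y; a bystander. Origin at the centre of its underside.
- tin_small: Small tin, 41 mm across, 50 mm high, standing; a bystander. Origin at the centre of its underside.
- spanner: Open spanner lying flat, 36 x 190 x 6 mm, long along its y; a bystander. Origin at the centre of its underside.

How it is judged:
By the outcome, as a careful person would: the job done as asked, in the order asked, and still so for the second after the job is handed in, with the robot touching nothing.
It also fails if it takes over 58 s, if anything falls off the work surface, if the arm or the gripper's body presses on something with over 40 N, if the wrist force passes 120 N, or if a joint passes its speed limit or range.

## Working session

There is one attempt and no reset: what is moved stays moved. The work goes in short steps, Python scripts to look and compute and a tool call to move; the robot and the scene stay as the last step left them, time stands still between calls to the robot, and variables do not carry over. Pictures are saved under pics/ and viewed, at most 10 in all, crops included, and the job is handed in when it is done.

Besides the shell and the picture viewer there is one more tool, called after "Emit:" by a JSON object that holds its "api" and its "payload", one argument or row to a line. move_arm: Moves the arm, as the interface text tells. Its arguments: {"type":"object","properties":{"motion":{"type":"string"},"force":{"type":"number"}},"required":["motion"]}

```bash
mkdir -p pics; ls; python3 - <<'E'
from workcell import arm
import cv2,numpy as np
for n in("scene","top"):
    c=arm.capture(n); cv2.imwrite(f"pics/{n}0.png",c["pixels"][:,:,::-1]); print(n,c["fx"],c["cx"],c["cy"],c["distortion"],np.round(c["R"],3).tolist(),np.round(c["t"],3))
print(arm.observe())
E
```

```text
pics
scene 496.4013731291208 262.7186091610371 189.28044802344095 [0.01192135 0.         0.         0.         0.        ] [[0.696, -0.718, 0.011], [-0.403, -0.403, -0.821], [0.594, 0.567, -0.57]] [-0.529  0.276  1.205]
top 440.8751082012335 252.17209435701378 201.83567625670406 [-0.08197016  0.          0.          0.          0.        ] [[0.018, -1.0, 0.01], [-0.984, -0.02, -0.176], [0.177, -0.006, -0.984]] [-0.207  0.534  1.383]
{'clock': 0.1, 'joint_pos': array([67.05153119, 17.85686235,  0.80260355, 86.68284804, -0.25159836,
       75.5852352 , -1.55783872]), 'joint_velocities': array([ 0.03093232, -0.03198951,  0.06786456, -0.14835125, -0.07799153,
       -0.01200011, -0.03588793]), 'joint_torque': array([ 1.67155163e-04, -3.80855763e+01,  1.46287219e-01, -2.31242698e+01,
        1.23797182e-02,  8.15708569e-03,  8.07065646e-06]), 'eef_pos': array([ 0.19291728, -0.51435201,  0.23031955]), 'tcp_rot': array([[ 9.36283274e-01,  3.51244796e-01, -8.50906086e-04],
       [ 3.51245812e-01, -9.36281197e-01,  1.97461165e-03],
       [-1.03115301e-04, -2.14767306e-03, -9.99997688e-01]]), 'force': array([-0.25611906, -1.46254557, -0.63583129]), 'moment': array([-0.01181953, -0.05004524, -0.05661159]), 'grasp_force': 0.0, 'finger_gap': 0.0853172814477667}
```

View pics/scene0.png

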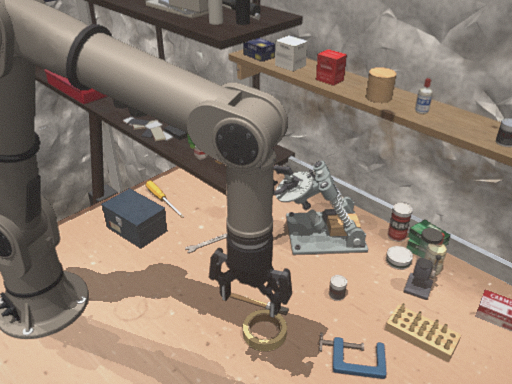

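View pics/top0.png

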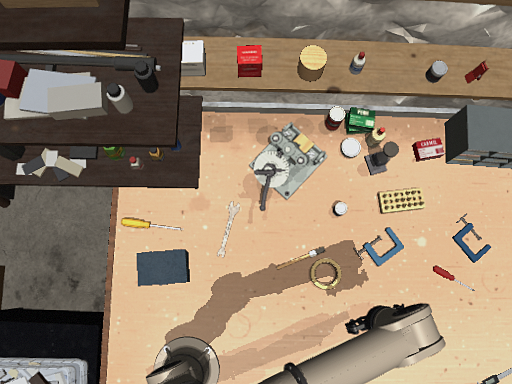

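```bash
python3 - <<'E'
import cv2
a=cv2.imread("pics/top0.png")[110:220,230:340]; cv2.imwrite("pics/tc.png",cv2.resize(a,(594,594)[:2],interpolation=cv2.INTER_CUBIC))
a=cv2.imread("pics/scene0.png")[150:260,265:375]; cv2.imwrite("pics/sc.png",cv2.resize(a,(594,594),interpolation=cv2.INTER_CUBIC))
E
```

```text
(no output)
```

View pics/tc.png

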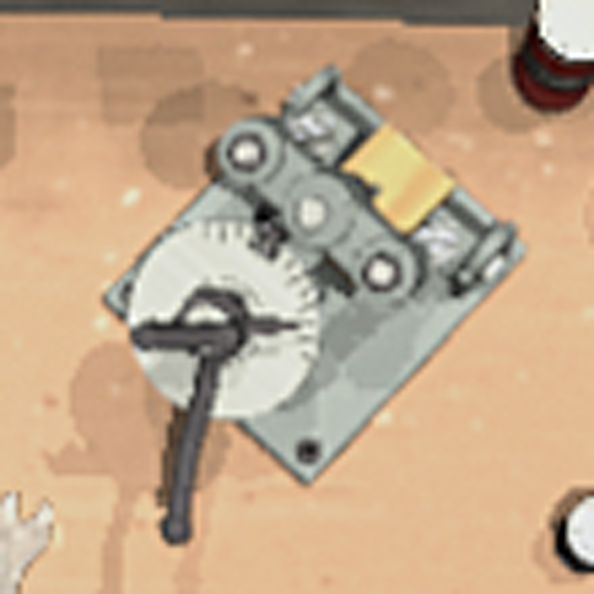

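```bash
cat > h.py <<'E'
import numpy as np,cv2
from scipy.optimize import least_squares
from scipy.spatial.transform import Rotation as Ro
def axisR(yaw): return Ro.from_euler('zy',[yaw,-30],degrees=True).as_matrix()
def proj(c,X):
    K=np.array([[c["fx"],0,c["cx"]],[0,c["fy"],c["cy"]],[0,0,1.]])
    return cv2.projectPoints(np.float64(X).reshape(-1,1,3),cv2.Rodrigues(np.array(c["R"]))[0],np.array(c["t"]).reshape(3,1),K,np.array(c["distortion"]))[0][:,0]
def ray(c,uv):
    K=np.array([[c["fx"],0,c["cx"]],[0,c["fy"],c["cy"]],[0,0,1.]])
    p=cv2.undistortPoints(np.float64(uv).reshape(-1,1,2),K,np.array(c["distortion"]))[:,0]
    R=np.array(c["R"]); return -R.T@np.array(c["t"]), np.c_[p,np.ones(len(p))]@R
def onplane(c,uv,q,n):
    o,d=ray(c,uv); s=((q-o)@n)/(d@n); return o+d*s[:,None]
def pol(r,a,z): return np.array([r*np.cos(a),r*np.sin(a),z])
E
python3 - <<'E'
from h import *
from workcell import arm
c=arm.capture("top")
f=lambda p:np.array(p)/5.4-0.5+0.5/5.4+[230,110]
B=onplane(c,f([(105,298),(308,483),(523,250),(333,68)]),np.array([0,0,.014]),np.array([0,0,1.]))
print(B.round(4)); 
e1=B[2]-B[1];e2=B[1]-B[0];print(np.linalg.norm(e1),np.linalg.norm(e2),np.degrees(np.arctan2(e1[1],e1[0])),np.degrees(np.arctan2(e2[1],e2[0])),B[[0,2]].mean(0),B[[1,3]].mean(0))
yaw=np.degrees(np.arctan2(e1[1],e1[0]))
obs=f([(225,320),(175,530),(297,325)])
def res(v):
    R=axisR(v[2]);p=np.array([v[0],v[1],.18])
    X=[p+R@pol(0,0,-.013),p+R@pol(.112,np.radians(-150)+.02,.0235),p+R@pol(.052,v[3],.0165)]
    return np.r_[(proj(c,X)-obs).ravel(),(v[2]-yaw)*.3]
s=least_squares(res,[.6,-.1,yaw,-.5],x_scale=[.1,.1,10,.5]);print(s.x,s.fun)
p=np.array([s.x[0],s.x[1],.18]);R=axisR(s.x[2])
t=onplane(c,f([(268,238)]),p,R[:,2])[0]-p; t=R.T@t;print("tab",t,np.arctan2(t[1],t[0]))
E
```

```text
[[ 0.6714 -0.1841  0.014 ]
 [ 0.5562 -0.3117  0.014 ]
 [ 0.7086 -0.4471  0.014 ]
 [ 0.8266 -0.3268  0.014 ]]
0.20381046517152285 0.17196534591718615 -41.62919830512645 -132.06423128549858 [ 0.68999335 -0.31558951  0.014     ] [ 0.69138807 -0.31927542  0.014     ]
[  0.61101425  -0.2448915  -40.92214227  -0.6922638 ] [-2.24291479  0.36781914 -0.08225331 -0.09889979  2.27557023 -0.27954499
  0.21211681]
tab [5.74176841e-02 1.28142752e-02 9.24443244e-18] 0.21957809030384215
```

```bash
cat >> h.py <<'E'
P=np.array([.611,-.2449,.18]); YAW=-40.9
def pose(r,a,z,phi,P=None,YAW=None):
    "TCP at polar (r,a,z) of stop axis, tool x at angle phi in its xy plane, tool z = -axis z"
    P=globals()['P'] if P is None else P; YAW=globals()['YAW'] if YAW is None else YAW
    A=axisR(YAW); x=A@pol(1,phi,0); z_=-A[:,2]
    return P+A@pol(r,a,z), np.c_[x,np.cross(z_,x),z_]
def rel(o,p,R):
    T=np.array(o["tcp_rot"]); return np.round(np.r_[T.T@(p-np.array(o["eef_pos"]))*1e3, Ro.from_matrix(T.T@R).as_rotvec()],4)
E
python3 - <<'E'
from h import *
from workcell import arm
o=arm.observe();c=arm.capture("wrist")
T=np.array(o["tcp_rot"]);R=np.array(c["R"]);cam=-R.T@c["t"]
print("cam in tool",T.T@(cam-o["eef_pos"]),"axes",(T.T@R.T).round(3),c["fx"])
l=np.radians(-150)
for n,ph in(("lev",l),("lev+180",l+np.pi),("bar",-.69),("bar180",-.69+np.pi)): 
    p,Q=pose(0.03,l,.2,ph); print(n,p,rel(o,p,Q))
E
```

```text
cam in tool [ 0.07113413  0.00082696 -0.14364484] axes [[-0.001 -0.961 -0.277]
 [ 1.    -0.    -0.001]
 [ 0.001 -0.277  0.961]] 340.3589602513731
lev [ 0.48548796 -0.23922714  0.3384757 ] [ 3.705495e+02 -1.551234e+02 -1.077544e+02 -6.987000e-01 -6.130000e-02
 -2.516100e+00]
lev+180 [ 0.48548796 -0.23922714  0.3384757 ] [ 3.705495e+02 -1.551234e+02 -1.077544e+02 -4.640000e-02  5.288000e-01
  5.360000e-01]
bar [ 0.48548796 -0.23922714  0.3384757 ] [ 3.705495e+02 -1.551234e+02 -1.077544e+02  2.964000e-01  5.185000e-01
  1.717200e+00]
bar180 [ 0.48548796 -0.23922714  0.3384757 ] [ 3.705495e+02 -1.551234e+02 -1.077544e+02 -4.926000e-01  2.816000e-01
 -1.345400e+00]
```

Emit:
{"api": "move_arm", "payload": {
  "motion": "60 -25 -60 0 .1 .1 60; 120 -50 -108 -0.02 .2 .2 60; 180 -75 -108 -.03 .3 .3 60; 240 -100 -108 -.04 .4 .4 60; 300 -125 -108 -.046 .5 .5 60; 350 -145 -108 -.046 .529 .536 60; 370 -155 -108 -.046 .529 .536 60; 370 -155 -108 -.046 .529 .536 60; 370 -155 -108 -.046 .529 .536 60"
}}

```text
clock: 1.32
eef_pos: [0.4846, -0.2403, 0.339]
tcp_rot: [[0.85, -0.164, 0.5], [-0.188, -0.982, -0.002], [0.491, -0.093, -0.866]]
force: [-0.4, -0.6, -0.7]
finger_gap: 0.0599
grasp_force: 0.0
```

```bash
python3 - <<'E'
from h import *
from workcell import arm
o=arm.observe();c=arm.capture("wrist")
print(o["clock"],o["joint_pos"].round(1),o["eef_pos"],rel(o,*pose(.03,np.radians(-150),.2,np.radians(30))))
im=c["pixels"][:,:,::-1].copy();cv2.imwrite("pics/w1raw.png",im)
cv2.imwrite("pics/w1.png",cv2.resize(im,(800,600),interpolation=cv2.INTER_CUBIC))
E
```

```text
1.325 [ 52.1  -2.9 -15.3 102.  -21.5  57.7 -56.4] [ 0.48463262 -0.24031434  0.33896393] [ 2.8290e-01 -1.1626e+00  8.4870e-01  1.6000e-03 -2.0000e-04  8.0000e-04]
```

View pics/w1.png

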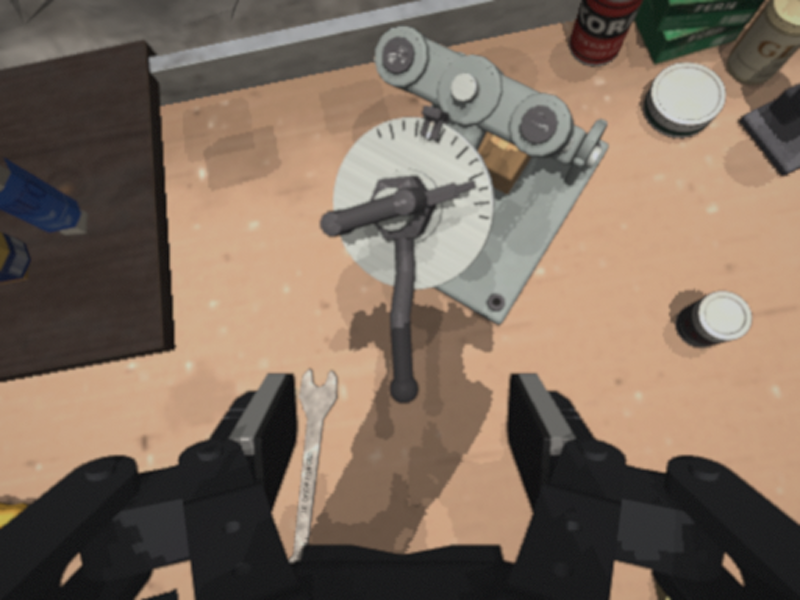

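```bash
python3 - <<'E'
from h import *
from workcell import arm
c=arm.capture("wrist")
im=c["pixels"][:,:,::-1].copy()
s=1.5625
hsv=cv2.cvtColor(im,cv2.COLOR_BGR2HSV)
m=((hsv[...,1]<45)&(hsv[...,2]>165)).astype(np.uint8)
n,l,st,ce=cv2.connectedComponentsWithStats(m)
k=l[int(225/s),int(365/s)];m=(l==k).astype(np.uint8);print(st[k])
h=cv2.convexHull(max(cv2.findContours(m,0,1)[0],key=cv2.contourArea))[:,0]
# disc front-face rim model
obs=np.array([(403,390)])/s-.5+.5/s
def res(v):
    R=axisR(v[2]);p=np.array([v[0],v[1],.18])
    L=onplane(c,h,p+R@[0,0,-.013],R[:,2]); L=(L-p)@R
    rr=(np.hypot(L[:,0],L[:,1])-.056)*1000
    b=proj(c,[p+R@pol(.112,np.radians(-150)+.02,.0235)])-obs
    return np.r_[rr/np.sqrt(len(h))*3,b.ravel()*1.,(v[2]+41.6)*.5]
q=least_squares(res,[.611,-.245,-40.9],x_scale=[.1,.1,10],loss='soft_l1');print(q.x,res(q.x)[:-3].round(2),res(q.x)[-3:])
p=np.array([q.x[0],q.x[1],.18]);R=axisR(q.x[2])
for nm,uv,z in(("tab",(432,125),0),("tip",(474,185),.0165),("ptr mid",(450,191),.0165),("handle end",(330,224),.058),("hub",(407,200),.058)):
    t=(onplane(c,np.array([uv])/s-.5+.5/s,p+R@[0,0,z],R[:,2])[0]-p)@R;print(nm,np.hypot(*t[:2]),np.arctan2(t[1],t[0]))
# rectified views
g=np.linspace(-.075,.075,400);X,Y=np.meshgrid(g,g[::-1])
out=[]
for z in(.0,.0165):
    W=np.stack([X.ravel(),Y.ravel(),0*X.ravel()+z],1)@R.T+p
    uv=proj(c,W).reshape(400,400,2).astype(np.float32)
    o=cv2.remap(im,uv,None,cv2.INTER_CUBIC)
    for r in(45,52,60): cv2.circle(o,(200,200),int(r/150*399),(0,0,255),1)
    out.append(o)
cv2.imwrite("pics/rect1.png",np.hstack(out))
E
```

```text
[     0      0    512    384 186062]
[   0.41151128   -0.26697722 -194.78188791] [353.34 203.42 358.13 438.17] [  0.08570633   0.77457071 -76.59094395]
tab 0.21883834174139438 -2.8972971378125116
tip 0.19208816433476114 -2.962230061860693
ptr mid 0.1910473474582263 -2.9086753776033514
handle end 0.19624406418319482 -2.6708986703920963
hub 0.19527456084973496 -2.8149601065308762
```

View pics/rect1.png

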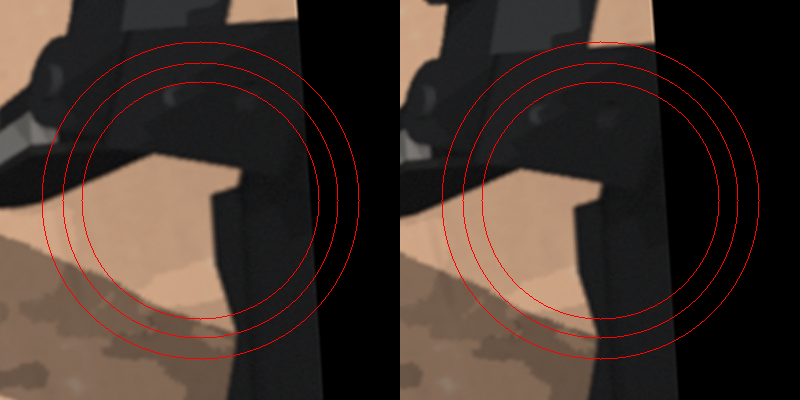

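```bash
cat > fit.py <<'E'
from h import *
from workcell import arm
def measure(c,name,seed=(234,148),ball=None,p=None,yaw=None):
    im=c["pixels"][:,:,::-1].copy()
    if p is None:
        s=1.5625
        hsv=cv2.cvtColor(im,cv2.COLOR_BGR2HSV).astype(int)
        h0=np.median(hsv[seed[1]-3:seed[1]+4,seed[0]-3:seed[0]+4].reshape(-1,3),0);print("hsv",h0)
        m=((abs(hsv[...,1]-h0[1])<28)&(abs(hsv[...,2]-h0[2])<35)).astype(np.uint8)
        m[:int(105/s)]=0;m[int(300/s):]=0;m[:,:int(325/s)]=0;m[:,int(505/s):]=0
        m=cv2.morphologyEx(m,cv2.MORPH_OPEN,np.ones((3,3)))
        n,l,st,_=cv2.connectedComponentsWithStats(m);k=l[seed[1],seed[0]];print(st[k])
        h=cv2.convexHull(max(cv2.findContours((l==k).astype(np.uint8),0,1)[0],key=cv2.contourArea))[:,0]
        b=np.array([ball])/s-.5+.5/s
        def res(v):
            R=axisR(v[2]);p=np.array([v[0],v[1],.18])
            L=(onplane(c,h,p+R@[0,0,-.013],R[:,2])-p)@R
            rr=(np.hypot(L[:,0],L[:,1])-.0558)*1000
            return np.r_[rr/np.sqrt(len(h))*3,(proj(c,[p+R@pol(.112,np.radians(-150)+.02,.0235)])-b).ravel(),(v[2]+41.6)*.5]
        q=least_squares(res,[.611,-.245,-40.9],x_scale=[.01,.01,1],loss='soft_l1').x
        print(q,(res(q)[:-3]*np.sqrt(len(h))/3).round(1),res(q)[-3:]); p=np.array([q[0],q[1],.18]);yaw=q[2]
    R=axisR(yaw); g=np.linspace(-.075,.075,400);X,Y=np.meshgrid(g,g[::-1]);out=[]
    for z in(0,.0165):
        W=np.stack([X.ravel(),Y.ravel(),0*X.ravel()+z],1)@R.T+p
        o=cv2.remap(im,proj(c,W).reshape(400,400,2).astype(np.float32),None,cv2.INTER_CUBIC)
        for r in(45,52,60): cv2.circle(o,(200,200),int(r/150*399),(0,0,255),1)
        out.append(o)
    cv2.imwrite(f"pics/{name}.png",np.hstack(out)); return p,yaw
def ang(im,r,lo,hi):
    "dark centre angle at radius r mm (rectified half image), search lo..hi rad"
    a=np.arange(lo,hi,.005); u=199.5+r/150*399*np.cos(a); v=199.5-r/150*399*np.sin(a)
    return a,cv2.remap(cv2.cvtColor(im,cv2.COLOR_BGR2GRAY),u.astype(np.float32),v.astype(np.float32),cv2.INTER_LINEAR).ravel()
E
python3 - <<'E'
from fit import *
c=arm.capture("wrist")
print(measure(c,"rect2",ball=(403,390)))
E
```

```text
hsv [ 35.  11. 105.]
[217 138  52  54 823]
[  0.57320005  -0.291097   -67.46283484] [ -4.6 -13.5 -14.4  -6.9  -0.1   8.6  32.8  33.   23.7  -0.1] [ -0.14584873  18.71134824 -12.93141742]
(array([ 0.57320005, -0.291097  ,  0.18      ]), np.float64(-67.46283484184423))
```

View pics/rect2.png

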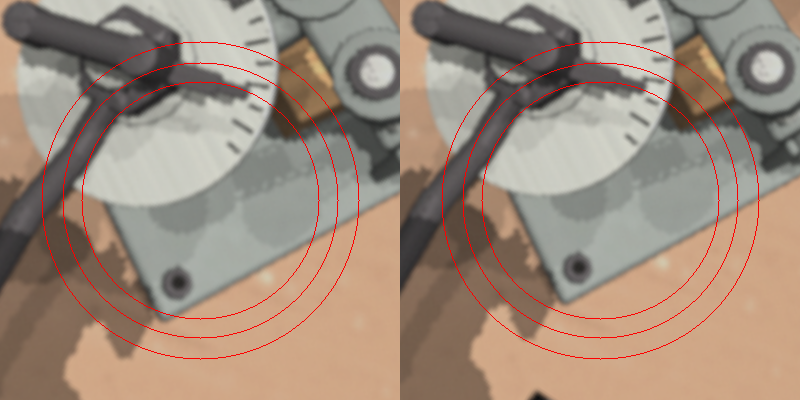

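```bash
cat > fit2.py <<'E'
from fit import *
def rim(c,p,yaw,win=.008):
    R=axisR(yaw);a=np.radians(np.arange(0,360,3));rr=np.arange(.056-win,.056+win,.00025)
    W=np.array([[pol(r,t,-.013) for r in rr] for t in a]).reshape(-1,3)@R.T+p
    uv=proj(c,W).reshape(len(a),len(rr),2).astype(np.float32)
    lab=cv2.cvtColor(c["pixels"],cv2.COLOR_RGB2LAB)
    f=cv2.GaussianBlur(cv2.remap(lab,uv,None,cv2.INTER_LINEAR).astype(np.float32),(7,1),1.5)
    g=np.linalg.norm(np.gradient(f,axis=1),axis=2);k=g.argmax(1);ok=g.max(1)>3
    return uv[np.arange(len(a)),k][ok]
def fitp(c,ball,p,yaw):
    b=np.array([ball])/1.5625-.5+.5/1.5625
    for win in(.012,.008,.005,.004):
        h=rim(c,p,yaw,win)
        def res(v,full=False):
            R=axisR(v[2]);p=np.array([v[0],v[1],.18])
            L=(onplane(c,h,p+R@[0,0,-.013],R[:,2])-p)@R;rr=(np.hypot(L[:,0],L[:,1])-.056)*1000
            return np.r_[np.arctan(rr)/np.sqrt(len(h))*4,(proj(c,[p+R@pol(.112,np.radians(-150)+.02,.0235)])-b).ravel()*.5,(v[2]+41.6)*.3] if not full else rr
        q=least_squares(res,[p[0],p[1],yaw],x_scale=[.01,.01,1]).x;p=np.array([q[0],q[1],.18]);yaw=q[2]
        print(q,np.median(abs(res(q,1))),res(q)[-3:])
    return p,yaw
E
python3 - <<'E'
from fit2 import *
c=arm.capture("wrist")
# rough start: shift p so that dial centre falls on the seen centre
y=-41.;R=axisR(y);p=np.array([.611,-.245,.18])
X=onplane(c,np.array([(413.5,203.5)])/1.5625,p+R@[0,0,-.013],np.array([0,0,1.]))[0];p=X-R@[0,0,-.013];p[2]=.18;print(p)
p,y=fitp(c,(403,390),p,y)
measure(c,"rect3",p=p,yaw=y)
I=cv2.imread("pics/rect3.png")
for nm,im,r,lo,hi in(("tab",I[:,:400],59,-.3,.8),("ptr",I[:,400:],42,-1.3,.0),("ptr",I[:,400:],48,-1.3,0)):
    a,v=ang(im,r,lo,hi);print(nm,r,[(round(float(x),2),int(t)) for x,t in zip(a[::4],v[::4])])
E
```

```text
[ 0.61330152 -0.25695642  0.18      ]
[  0.61145095  -0.25146228 -43.1920595 ] 0.8887117447039621 [ 0.17105285 -1.42112791 -0.47761785]
[  0.61155436  -0.25167143 -43.27656196] 0.8616052028469767 [ 0.18207291 -1.49035757 -0.50296859]
[  0.61165176  -0.25166194 -43.26417699] 0.6939905210457571 [ 0.18132474 -1.53645337 -0.4992531 ]
[  0.61162548  -0.25165008 -43.26110148] 0.6240573043210553 [ 0.18074339 -1.52268071 -0.49833044]
tab 59 [(-0.3, 118), (-0.28, 116), (-0.26, 88), (-0.24, 70), (-0.22, 92), (-0.2, 120), (-0.18, 138), (-0.16, 146), (-0.14, 153), (-0.12, 154), (-0.1, 150), (-0.08, 147), (-0.06, 142), (-0.04, 133), (-0.02, 124), (0.0, 120), (0.02, 120), (0.04, 114), (0.06, 113), (0.08, 94), (0.1, 73), (0.12, 83), (0.14, 80), (0.16, 58), (0.18, 44), (0.2, 42), (0.22, 42), (0.24, 42), (0.26, 53), (0.28, 72), (0.3, 77), (0.32, 78), (0.34, 77), (0.36, 73), (0.38, 70), (0.4, 70), (0.42, 82), (0.44, 104), (0.46, 130), (0.48, 138), (0.5, 136), (0.52, 136), (0.54, 137), (0.56, 137), (0.58, 136), (0.6, 137), (0.62, 136), (0.64, 134), (0.66, 134), (0.68, 133), (0.7, 133), (0.72, 133), (0.
[... 1145 characters left out ...]
.02, 202), (-1.0, 203), (-0.98, 202), (-0.96, 202), (-0.94, 203), (-0.92, 203), (-0.9, 184), (-0.88, 147), (-0.86, 145), (-0.84, 186), (-0.82, 205), (-0.8, 205), (-0.78, 203), (-0.76, 205), (-0.74, 205), (-0.72, 194), (-0.7, 155), (-0.68, 131), (-0.66, 170), (-0.64, 205), (-0.62, 212), (-0.6, 210), (-0.58, 209), (-0.56, 208), (-0.54, 202), (-0.52, 173), (-0.5, 123), (-0.48, 145), (-0.46, 192), (-0.44, 207), (-0.42, 207), (-0.4, 205), (-0.38, 205), (-0.36, 200), (-0.34, 172), (-0.32, 126), (-0.3, 149), (-0.28, 196), (-0.26, 205), (-0.24, 203), (-0.22, 203), (-0.2, 204), (-0.18, 199), (-0.16, 162), (-0.14, 122), (-0.12, 156), (-0.1, 194), (-0.08, 201), (-0.06, 200), (-0.04, 200), (-0.02, 197)]
```

View pics/rect3.png

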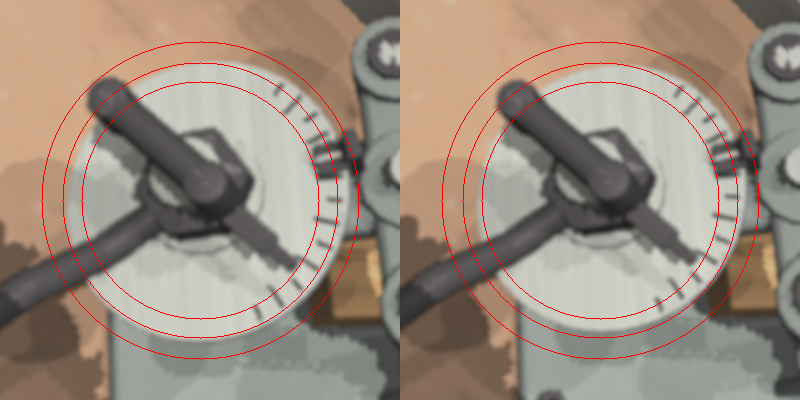

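```bash
cat > joint.py <<'E'
from fit2 import *
ct=arm.capture("top");cw=arm.capture("wrist")
ft=lambda p:np.array(p,float)/5.4-0.5+0.5/5.4+[230,110]
fw=lambda p:np.array(p,float)/1.5625-.5+.5/1.5625
def model(v):
    x,y,yaw,cx,cy,th,lv,zz,tl=v; p=np.array([x,y,zz]);R=Ro.from_euler('zy',[yaw,-tl],degrees=True).as_matrix()
    S=Ro.from_euler('z',yaw,degrees=True).as_matrix();C=np.array([cx,cy,0])
    q=lambda a,b:C+S@[a,b,.014]
    L=np.radians(-150)+lv
    A=lambda r,a,z:p+R@pol(r,a,z)
    top=[("cL",q(-.105,.088),(105,298)),("cB",q(-.105,-.088),(308,483)),("cR",q(.105,-.088),(523,250)),("ballT",A(.112,L,.0235),(175,530)),("dialT",A(0,0,-.013),(225,320)),("barT",A(-.024,th,.05),(143,335))]
    wr=[("cB",q(-.105,-.088),(500,322)),("ballW",A(.112,L,.0235),(403,390)),("dialW",A(0,0,-.013),(413.5,203.5)),("barW",A(-.024,th,.052),(337,222)),("tipW",A(.05,th,.0165),(474,185))]
    return p,R,C,S,top,wr
def res(v):
    p,R,C,S,top,wr=model(v)
    a=(proj(ct,[t[1] for t in top])-ft([t[2] for t in top]))
    b=(proj(cw,[t[1] for t in wr])-fw([t[2] for t in wr]))
    mid=(S.T@(p-C))[1]
    return np.r_[(a*1.5).ravel(),b.ravel(),mid/.001,(v[6]-.02)/.012,(v[7]-.18)/.001,(v[8]-30)/.3]
q=least_squares(res,[.613,-.247,-42,.69,-.317,-.69,.02,.18,30],x_scale=[.01,.01,1,.01,.01,.1,.1,.01,1],loss='soft_l1')
E
python3 - <<'E'
from joint import *
print(q.x.round(4));r=res(q.x);m=model(q.x)
for n,k in zip([t[0] for t in m[4]+m[5]],r[:22].reshape(-1,2)):print(n,k.round(1))
print(r[22:].round(2))
E
```

```text
[ 6.15900e-01 -2.45300e-01 -4.07298e+01  6.94400e-01 -3.14300e-01
 -7.88200e-01  2.53000e-02  1.80800e-01  2.96686e+01]
cL [-2.2 -0.4]
cB [ 0.4 -0.5]
cR [ 1.  -3.4]
ballT [ 0.6 -2.5]
dialT [-3.1 -1.9]
barT [8.4 3.1]
cB [-1.2  0.7]
ballW [-0.6 -5.8]
dialW [-10.7   0.1]
barW [10.8  3. ]
tipW [1.1 1. ]
[ 1.08  0.44  0.82 -1.1 ]
```

```bash
sed -i "s/'zy'/'ZY'/" h.py joint.py
sed -i 's/"barT",A(-.024,th,.05)/"barT",A(-.0225,th,.056)/; s/"barW",A(-.024,th,.052)/"barW",A(-.0225,th,.056)/' joint.py
python3 - <<'E'
from joint import *
print(q.x.round(4));r=res(q.x);m=model(q.x)
for n,k in zip([t[0] for t in m[4]+m[5]],r[:22].reshape(-1,2)):print(n,k.round(1))
print(r[22:].round(2))
p,y=fitp(cw,(403,390),np.r_[q.x[:2],.18],q.x[2])
measure(cw,"rect4",p=p,yaw=y)
E
```

```text
[ 6.14700e-01 -2.50000e-01 -4.24084e+01  6.91600e-01 -3.19000e-01
 -8.22300e-01  1.02000e-02  1.80100e-01  2.99127e+01]
cL [-0.4 -0.9]
cB [0.6 0.7]
cR [ 3.3 -0.4]
ballT [ 1.  -1.8]
dialT [ 1.4 -0.3]
barT [2.5 0.4]
cB [0.2 2.6]
ballW [ 0.4 -3.9]
dialW [-1.   1.3]
barW [-1.2  0.3]
tipW [-0.5  0.2]
[-0.92 -0.81  0.15 -0.29]
[  0.61463601  -0.24702188 -41.42363671] 0.41267641581459524 [ 0.22230975 -1.61553729  0.05290899]
[  0.61475244  -0.24702097 -41.41213763] 0.3772073578986179 [ 0.22323102 -1.67283587  0.05635871]
[  0.61479406  -0.24705534 -41.38669664] 0.2825752574866225 [ 0.26080406 -1.69635743  0.06399101]
[  0.61479497  -0.24704971 -41.39059417] 0.2530920585413904 [ 0.25426604 -1.69631271  0.06282175]
```

View pics/rect4.png

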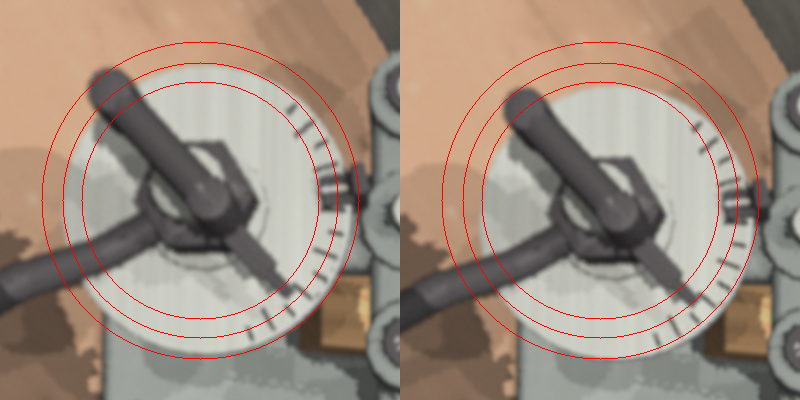

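```bash
sed -i "s/^P=.*/P=np.array([.6148,-.2472,.18]); YAW=-41.5/" h.py
cat > go.py <<'E'
import sys
from h import *
from workcell import arm
o=arm.observe()
A=axisR(YAW);t=A.T@(o["eef_pos"]-P);x=A.T@o["tcp_rot"][:,0]
print("clk",o["clock"],"now r,a,z",np.hypot(*t[:2]).round(4),np.degrees(np.arctan2(t[1],t[0])).round(2),t[2].round(4),"phi",np.degrees(np.arctan2(x[1],x[0])).round(2),"F",A.T@o["force"].round(1))
for s in sys.argv[1:]:
    r,a,z,phi=map(float,s.split(','));print(s,rel(o,*pose(r/1e3,np.radians(a),z/1e3,np.radians(phi))).tolist())
E
python3 go.py 90,-149,75,31 90,-149,5,31
```

```text
clk 1.725 now r,a,z 0.0817 -95.95 0.1888 phi 24.92 F [ 0.4424308  -0.35721073  0.66832289]
90,-149,75,31 [-52.6392, -18.4086, 125.5561, -0.3493, -0.0631, -0.0971]
90,-149,5,31 [-55.7815, 5.7038, 191.1969, -0.3493, -0.0631, -0.0971]
```

Emit:
{"api": "move_arm", "payload": {
  "motion": "-25 -15 20 -0.17 -0.03 -0.05 50; -52 -30 60 -0.349 -0.063 -0.097 50; -52.6 -18.4 125.6 -0.349 -0.063 -0.097 50; -52.6 -18.4 125.6 -0.349 -0.063 -0.097 50; -52.6 -18.4 125.6 -0.349 -0.063 -0.097 50;-52.6 -18.4 125.6 -0.349 -0.063 -0.097 50"
}}

```text
clock: 2.48
eef_pos: [0.5067, -0.2129, 0.2077]
tcp_rot: [[0.896, -0.234, 0.376], [-0.106, -0.937, -0.332], [0.43, 0.257, -0.865]]
force: [-0.2, -0.2, 0.1]
finger_gap: 0.0501
grasp_force: 0.0
```

```bash
python3 go.py 90,-149,5,31; python3 - <<'E'
from h import *
from workcell import arm
c=arm.capture("wrist");im=c["pixels"][:,:,::-1].copy()
A=axisR(YAW)
for r,z in((.112,.0235),(.09,.0235),(.07,.0235)):
    u=proj(c,[P+A@pol(r,np.radians(-149),z)])[0];print(u);cv2.circle(im,tuple(int(k) for k in u),2,(0,0,255),-1)
cv2.imwrite("pics/w2.png",im)
E
```

```text
clk 2.475 now r,a,z 0.0888 -148.84 0.0758 phi 30.98 F [ 0.03504622 -0.28231515  0.09523611]
90,-149,5,31 [-1.3095, -0.2525, 70.8136, 0.0001, -0.0018, -0.0004]
[256.06664983 250.33649431]
[255.98926189 217.42091466]
[255.91472111 185.80378268]
```

View pics/w2.png

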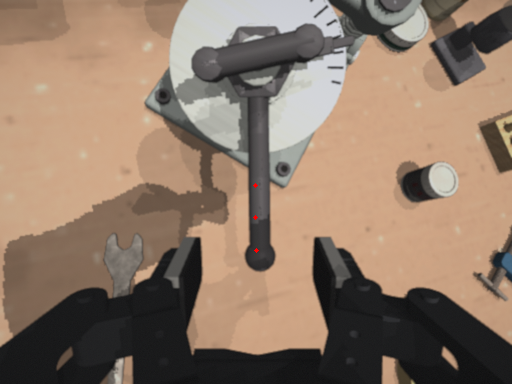

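Emit:
{"api": "move_arm", "payload": {
  "motion": "-3.5 1.3 35 0 0 0 50; -3.5 1.3 70 0 0 0 50; -3.5 1.3 70 0 0 0 50; -3.5 1.3 70 0 0 0 50; -3.5 1.3 70 0 0 0 5; -3.5 1.3 70 0 0 0 5; -3.5 1.3 70 0 0 0 5;-3.5 1.3 70 0 0 0 5",
  "force": 60
}}

```text
clock: 3.52
eef_pos: [0.5296, -0.2362, 0.1462]
tcp_rot: [[0.897, -0.233, 0.376], [-0.104, -0.937, -0.332], [0.43, 0.259, -0.865]]
force: [-3.2, 1.0, 5.9]
finger_gap: 0.0113
grasp_force: 58.4
```

```bash
python3 go.py
```

```text
clk 3.525 now r,a,z 0.0921 -148.41 0.0063 phi 31.08 F [ 0.30058723 -1.37142843  6.63918906]
```

Emit:
{"api": "move_arm", "payload": {
  "motion": "0.5 9.2 0 0 0 -0.1 5; 1.8 18.3 0 0 0 -0.2 5; 4.1 27.2 0 0 0 -0.3 5; 7.3 35.8 0 0 0 -0.4 5; 11.3 44.1 0 0 0 -0.5 5; 16.1 52 0 0 0 -0.6 5; 21.6 59.3 0 0 0 -0.7 5; 21.6 59.3 0 0 0 -0.7 5; 21.6 59.3 0 0 0 -0.7 5"
}}

```text
clock: 4.65
eef_pos: [0.5355, -0.2934, 0.1708]
tcp_rot: [[0.835, 0.4, 0.377], [0.525, -0.784, -0.332], [0.162, 0.475, -0.865]]
force: [-3.0, 3.1, 7.2]
finger_gap: 0.0113
grasp_force: 58.9
```

```bash
python3 go.py; python3 - <<'E'
from h import *
from workcell import arm
o=arm.observe();print(o["finger_gap"],o["grasp_force"],o["joint_pos"].round(0))
E
```

```text
clk 4.65 now r,a,z 0.092 -108.69 0.0065 phi 71.25 F [-0.12476601  0.33390259  8.38587756]
0.01132000084763563 58.92673194408417 [ 57.  14. -41. 112.  38.  34. -69.]
```

Emit:
{"api": "move_arm", "payload": {
  "motion": "0 0 0 0 0 0 40; 0 0 0 0 0 0 40; 0 0 -50 0 0 0 40; 0 0 -95 0 0 0 40;  0 0 -95 0 0 0 40"
}}

```text
clock: 5.28
eef_pos: [0.5009, -0.2622, 0.2556]
tcp_rot: [[0.835, 0.398, 0.38], [0.526, -0.782, -0.335], [0.164, 0.479, -0.862]]
force: [1.1, -1.3, 0.0]
finger_gap: 0.04
grasp_force: 0.0
```

```bash
python3 go.py 0,0,100,-46
```

```text
clk 5.275 now r,a,z 0.091 -107.58 0.1031 phi 71.21 F [ 1.45947568 -0.24476038 -0.84262868]
0,0,100,-46 [90.9343, -1.9417, 3.4532, 0.0004, -0.0095, 2.0457]
```

Emit:
{"api": "move_arm", "payload": {
  "motion": "30 0 0 0 0 0.18 40; 60 -1 0 0 0 0.36 40; 91 -2 3 0 0 0.54 40; 91 -2 3 0 0 .72 40; 91 -2 3 0 0 .9 40; 91 -2 3 0 0 1.08 40; 91 -2 3 0 0 1.26 40; 91 -2 3 0 0 1.44 40; 91 -2 3 0 0 1.62 40; 91 -2 3 0 0 1.8 40; 91 -2 3 0 0 1.98 40; 91 -2 3 0 -.009 2.046 40"
}}

```text
clock: 6.78
eef_pos: [0.5729, -0.2161, 0.2503]
tcp_rot: [[0.095, -0.932, 0.351], [-0.917, -0.219, -0.333], [0.387, -0.29, -0.875]]
force: [0.6, 0.4, -0.5]
finger_gap: 0.0403
grasp_force: 0.0
```

```bash
python3 go.py 0,0,100,-46 0,0,30,-46; python3 - <<'E'
from fit2 import *
c=arm.capture("wrist");print(arm.observe()["joint_pos"].round(0))
R=axisR(YAW)
p,yw=fitp(c,(0,0),P,YAW) if 0 else (P,YAW)
h=rim(c,P,YAW,.008);L=(onplane(c,h,P+R@[0,0,-.013],R[:,2])-P)@R
def f(v): return np.arctan((np.hypot(L[:,0]-v[0],L[:,1]-v[1])-.056)*1000)
s=least_squares(f,[0,0],x_scale=.01);print("dial centre offset in axis frame mm",s.x*1e3,np.median(abs(s.fun)),len(h))
np.save("off.npy",s.x)
p=P+R@np.r_[s.x,0]
measure(c,"rect5",p=p,yaw=YAW)
cv2.imwrite("pics/w3.png",c["pixels"][:,:,::-1])
a=cv2.imread("pics/rect5.png");b=cv2.resize(c["pixels"][:,:,::-1],(533,400))
cv2.imwrite("pics/both.png",cv2.resize(np.hstack([a[:,:400],b]),(800,343)))
E
```

```text
clk 6.775 now r,a,z 0.0108 -155.5 0.0869 phi -38.59 F [-0.09036951  0.69715432 -0.52517541]
0,0,100,-46 [4.8322, -9.3012, -13.3756, 0.0255, 0.0027, 0.1293]
0,0,30,-46 [5.1368, -11.072, 56.6013, 0.0255, 0.0027, 0.1293]
[  14.    8.   -5.  103.   23.   47. -173.]
dial centre offset in axis frame mm [ 0.15492232 -0.2925259 ] 0.4521042387731986 109
```

View pics/both.png

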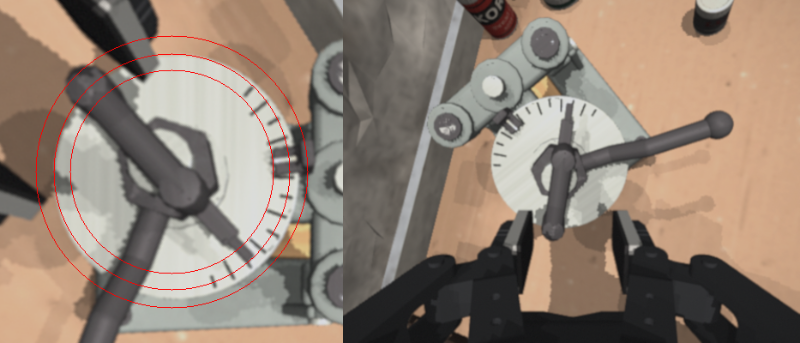

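```bash
cat > meas.py <<'E'
from fit2 import *
def prof(c,z,r,lo,hi,off):
    R=axisR(YAW);a=np.arange(lo,hi,.004)
    uv=proj(c,np.array([pol(r,t,z) for t in a])@R.T+P+R@np.r_[off,0]).astype(np.float32)
    return a,cv2.remap(cv2.cvtColor(c["pixels"],cv2.COLOR_RGB2GRAY),uv[:,None],None,cv2.INTER_LINEAR).ravel()
def runs(a,v,th):
    m=np.r_[0,(v<th).astype(int),0];d=np.diff(m);return [(round(a[i],3),round(a[j-1],3)) for i,j in zip(np.where(d==1)[0],np.where(d==-1)[0]) if j-i>4]
def main():
    c=arm.capture("wrist");R=axisR(YAW)
    h=rim(c,P,YAW,.008);L=(onplane(c,h,P+R@[0,0,-.013],R[:,2])-P)@R
    s=least_squares(lambda v:np.arctan((np.hypot(L[:,0]-v[0],L[:,1]-v[1])-.056)*1000),[0,0],x_scale=.01);print("off mm",s.x.round(4)*1e3,np.median(abs(s.fun)).round(2))
    for r in(.034,.037,.04,.043): print("ptr",r,runs(*prof(c,.018,r,-1.3,.7,s.x),130))
    for r in(.047,.05,.053,.058,.06,.062): print("tab",r,runs(*prof(c,0,r,-.4,.9,s.x),95))
if __name__=="__main__": main()
E
python3 meas.py
```

```text
off mm [ 0.  -0.3] 0.49
ptr 0.034 [(np.float64(-0.98), np.float64(-0.712))]
ptr 0.037 [(np.float64(-0.94), np.float64(-0.716))]
ptr 0.04 [(np.float64(-0.932), np.float64(-0.728))]
ptr 0.043 [(np.float64(-0.9), np.float64(-0.78))]
tab 0.047 [(np.float64(-0.056), np.float64(0.052)), (np.float64(0.168), np.float64(0.2))]
tab 0.05 [(np.float64(-0.016), np.float64(0.004)), (np.float64(0.044), np.float64(0.06)), (np.float64(0.144), np.float64(0.196))]
tab 0.053 [(np.float64(0.0), np.float64(0.068)), (np.float64(0.14), np.float64(0.192))]
tab 0.058 [(np.float64(-0.092), np.float64(0.352))]
tab 0.06 [(np.float64(-0.204), np.float64(-0.124)), (np.float64(-0.028), np.float64(0.096)), (np.float64(0.132), np.float64(0.168)), (np.float64(0.192), np.float64(0.344))]
tab 0.062 [(np.float64(-0.232), np.float64(-0.204)), (np.float64(0.0), np.float64(0.064)), (np.float64(0.212), np.float64(0.34))]
```

Emit:
{"api": "move_arm", "payload": {
  "motion": "0 0 -15 0 0 -.18 40; 0 0 -15 0 0 -0.36 40; 0 0 -15 0 0 -0.54 40; 0 0 -15 0 0 -.72 40; 0 0 -15 0 0 -.9 40; 0 0 -15 0 0 -1.08 40; 0 0 -15 0 0 -1.26 40; 0 0 -15 0 0 -1.44 40; 0 0 -15 0 0 -1.62 40; 0 0 -15 0 0 -1.62 40;0 0 -15 0 0 -1.62 40"
}}

```text
clock: 8.25
eef_pos: [0.5687, -0.2099, 0.2655]
tcp_rot: [[0.924, 0.141, 0.354], [0.266, -0.905, -0.332], [0.274, 0.401, -0.874]]
force: [1.4, -0.5, 0.4]
finger_gap: 0.04
grasp_force: 0.0
```

```bash
python3 meas.py;python3 go.py 0,0,100,134; python3 -c "
from workcell import arm;print(arm.observe()['joint_pos'].round(0))"
```

```text
off mm [-0.3 -0.9] 0.49
ptr 0.034 [(np.float64(-1.3), np.float64(-0.664))]
ptr 0.037 [(np.float64(-1.3), np.float64(-0.992)), (np.float64(-0.936), np.float64(-0.708))]
ptr 0.04 [(np.float64(-1.3), np.float64(-1.072)), (np.float64(-0.924), np.float64(-0.716))]
ptr 0.043 [(np.float64(-0.908), np.float64(-0.772))]
tab 0.047 [(np.float64(0.26), np.float64(0.292))]
tab 0.05 [(np.float64(0.044), np.float64(0.06)), (np.float64(0.256), np.float64(0.276))]
tab 0.053 [(np.float64(0.092), np.float64(0.116)), (np.float64(0.204), np.float64(0.28))]
tab 0.058 [(np.float64(-0.02), np.float64(0.296)), (np.float64(0.372), np.float64(0.404)), (np.float64(0.696), np.float64(0.896))]
tab 0.06 [(np.float64(-0.244), np.float64(-0.156)), (np.float64(0.204), np.float64(0.28)), (np.float64(0.372), np.float64(0.388)), (np.float64(0.668), np.float64(0.896))]
tab 0.062 [(np.float64(-0.324), np.float64(-0.116)), (np.float64(0.208), np.float64(0.284)), (np.float64(0.356), np.float64(0.376)), (np.float64(0.652), np.float64(0.896))]
clk 8.3 now r,a,z 0.0088 -163.15 0.1038 phi 54.3 F [ 0.17412272 -0.10079627 -0.67788007]
0,0,100,134 [7.0801, 5.3805, 3.6138, -0.0186, 0.0139, -1.3911]
[ 23.   7. -15. 102.  24.  49. -81.]
```

```bash
cat > pm.py <<'E'
from meas import *
def pm(c,z=0,off=(0,-.0005),lo=-.2,hi=.45):
    print("      "+" ".join(f"{int(round(x*100)):3d}" for x in np.arange(lo,hi,.02)))
    for r in np.arange(.043,.068,.0015):
        a,v=prof(c,z,r,lo,hi,off);print(f"{r*1e3:5.1f}"," ".join(f"{int(x):3d}" for x in v[::5]))
if __name__=="__main__":
    pm(arm.capture("wrist"))
    from types import SimpleNamespace
E
python3 pm.py
```

```text
-20 -18 -16 -14 -12 -10  -8  -6  -4  -2   0   2   4   6   8  10  12  14  16  18  20  22  24  26  28  30  32  34  36  38  40  42  44
 43.0 226 226 226 226 226 226 226 226 226 226 226 225 224 221 212 217 217 214 203 195 213 216 213 218 219 220 224 226 225 225 226 226 226
 44.5 226 226 226 226 226 226 226 226 226 226 215 173 141 142 141 168 167 162 138 114 127 135 146 185 193 201 218 218 181 189 220 226 226
 46.0 226 226 226 225 225 226 225 226 226 226 213 148  95  94  93  98 133 189 189 127  91  89  95 100 101 150 212 208 138 154 220 226 226
 47.5 226 225 206 171 195 224 226 226 226 226 215 149  93 100 103 104 138 203 193 130 105 105 103  90  81 122 179 193 135 159 219 226 226
 49.0 226 224 182 120 183 224 226 226 226 227 216 144  84 100 104 105 132 195 194 128 100  99 101  88 129 192 212 203 138 161 218 226 226
 50.5 226 225 183 128 194 225 227 226 225 227 214 136  80  98 104 101 123 191 195 127  98  98  94  79 106 181 218 205 132 160 220 226 225
 52.0 226 223 185 141 209 226 226 226 226 226 216 138  87 100  97  93 115 192 198 125  96  95  89  72  93 162 214 201 124 173 224 226 226
 5
[... 677 characters left out ...]
50 196 194
 61.0  51  55  71  93 105 118 136 160 168 171 167 141 104 105 109 107 107 111 110 108  96  57  34  48 115 149 137 119  86 114 190 200 175
 62.5  80  86  88  88 114 151 169 174 174 166 161 148 115 109 108 109 112 114 107 108  99  70  47  63  83 112 113  87  74 147 199 204 200
 64.0 118 120 111 140 165 173 176 175 164 151 152 150 142 138 141 150 154 156 154 158 155 145  97  60  64  71  63  58  59 103 151 189 205
 65.5 149 138 133 167 176 177 177 172 156 148 148 143 132 143 141 159 162 162 162 173 174 168 148  91  77 105  99  86  73  57  57  82 134
 67.0 168 142 158 174 177 177 176 167 157 148 132 102  88 101 100 123 134 159 161 167 176 175 166 129  79 120 126 121 111  98  83  65  56
```

Emit:
{"api": "move_arm", "payload": {
  "motion": "7 5.4 3 0 0 -.18 40; 7 5.4 3 0 0 -0.36 40; 7 5.4 3 0 0 -0.54 40; 7 5.4 3 0 0 -.72 40; 7 5.4 3 0 0 -.9 40; 7 5.4 3 0 0 -1.08 40; 7 5.4 3 0 0 -1.26 40; 7 5.4 3 -.018 .014 -1.368 40; 7 5.4 3 -.018 .014 -1.368 40; 7 5.4 3 -.018 .014 -1.368 40"
}}

```text
clock: 9.6
eef_pos: [0.5773, -0.2137, 0.2676]
tcp_rot: [[0.048, 0.926, 0.375], [0.94, 0.086, -0.331], [-0.339, 0.368, -0.866]]
force: [-0.2, -0.5, 0.2]
finger_gap: 0.0397
grasp_force: 0.0
```

```bash
python3 go.py 0,0,31,132.7; python3 -c "
from workcell import arm;print(arm.observe()['joint_pos'].round(0))"; python3 meas.py | head -5
```

```text
clk 9.6 now r,a,z 0.0004 44.48 0.101 phi 132.67 F [ 0.25719996 -0.50700187  0.08244564]
0,0,31,132.7 [-0.0142, -0.3933, 70.0233, 0.0003, -0.0, -0.0005]
[ 29.   8. -22. 102.  26.  48.  -4.]
off mm [ 1.  -1.1] 0.57
ptr 0.034 [(np.float64(-1.12), np.float64(-0.608))]
ptr 0.037 [(np.float64(-1.068), np.float64(-0.62)), (np.float64(0.152), np.float64(0.26)), (np.float64(0.316), np.float64(0.432))]
ptr 0.04 [(np.float64(-1.052), np.float64(-0.876)), (np.float64(-0.808), np.float64(-0.628)), (np.float64(0.14), np.float64(0.232)), (np.float64(0.324), np.float64(0.436))]
ptr 0.043 [(np.float64(-1.044), np.float64(-0.872)), (np.float64(-0.808), np.float64(-0.212)), (np.float64(0.16), np.float64(0.232)), (np.float64(0.308), np.float64(0.428))]
```

Descend on the bar and grip gently.

Emit:
{"api": "move_arm", "payload": {
  "motion": "0 -.5 40 0 0 0 40; 0 -.5 70 0 0 0 40; 0 -.5 70 0 0 0 40; 0 -.5 70 0 0 0 40; 0 -.5 70 0 0 0 5; 0 -.5 70 0 0 0 5; 0 -.5 70 0 0 0 5; 0 -.5 70 0 0 0 5",
  "force": 30
}}

```text
clock: 10.65
eef_pos: [0.6014, -0.2368, 0.2075]
tcp_rot: [[0.047, 0.927, 0.373], [0.939, 0.086, -0.332], [-0.34, 0.365, -0.866]]
force: [-6.3, 2.0, 4.4]
finger_gap: 0.0114
grasp_force: 34.8
```

```bash
python3 go.py; python3 pm.py|cut -c1-140|awk 'NR%3==1'
```

```text
clk 10.65 now r,a,z 0.0014 -128.02 0.0323 phi 132.75 F [-3.03396408 -2.67659486  6.83234235]
      -20 -18 -16 -14 -12 -10  -8  -6  -4  -2   0   2   4   6   8  10  12  14  16  18  20  22  24  26  28  30  32  34  36  38  40  42  44
 46.0  32  31  31  31  29  30  29  29  54 187 243 215 111 119 130 130 135 201 242 201 134 130 129 129 102  84 163 234 244 227 138 212 243
 50.5  29  30  28  29  30  30  28  52 163 223 227 230 222 160 117 108 110 193 240 173 113 113 108  97  71 137 216 219 238 237 231 241 244
 55.0  30  29  30  29  29  29  28  82 181 192 183 186 179 117  58  49  41  42  42  43  43  43  46  46  42  54  66  84 127 137 128 117 106
 59.5  30  29  29  31  30  29  29  30  29  61 144 111  81  85  85  89  88  86  84  82  69  45  79 181 212 198 146  75 149 210 210 203 193
 64.0  26  28  29  30  29  29  29  29  29  29  30  40  79  38  30  29  28  32  69 109 120 200 213 213 214 213 200 132 131 205 215 215 214
```

Emit:
{"api": "move_arm", "payload": {
  "motion": "0 0 0 0 0 -.12 5; 0 0 -.3 0 0 -.24 5; 0 0 -.5 0 0 -.36 5; 0 0 -.6 0 0 -.48 5; 0 0 -.8 0 0 -.6 5; 0 0 -.9 0 0 -.72 5; 0 0 -1.1 0 0 -.84 5; 0 0 -1.2 0 0 -.957 5; 0 0 -1.2 0 0 -.957 5; 0 0 -1.2 0 0 -.957 5"
}}

```text
clock: 11.95
eef_pos: [0.6011, -0.2363, 0.2086]
tcp_rot: [[-0.731, 0.572, 0.373], [0.47, 0.818, -0.333], [-0.495, -0.068, -0.866]]
force: [-5.9, 3.4, 3.6]
finger_gap: 0.0113
grasp_force: 34.8
```

```bash
python3 go.py; python3 -c "
from workcell import arm;o=arm.observe();print(o['finger_gap'],o['grasp_force'],o['moment'],o['joint_pos'].round(0))"
```

```text
clk 11.95 now r,a,z 0.0012 -130.49 0.0335 phi -172.38 F [-3.97790232 -1.36300883  6.45356491]
0.01125838698316558 34.81926441192627 [ 0.44706482  1.26766956 -0.1985094 ] [ 36.  15. -29. 103.  34.  43.  44.]
```

Emit:
{"api": "move_arm", "payload": {
  "motion": "0 0 0 0 0 0 40; 0 0 0 0 0 0 40; 0 0 -40 0 0 0 40; 0 0 -80 0 0 0 40; 0 0 -80 0 0 0.18 40; 0 0 -80 0 0 .36 40; 0 0 -80 0 0 .54 40; 0 0 -80 0 0 .72 40; 0 0 -80 0 0 .9 40; 0 0 -80 0 0 1.08 40; 0 0 -80 0 0 1.26 40; 0 0 -80 0 0 1.44 40"
}}

```text
clock: 13.45
eef_pos: [0.5728, -0.21, 0.2774]
tcp_rot: [[0.475, 0.796, 0.375], [0.871, -0.364, -0.331], [-0.127, 0.484, -0.866]]
force: [0.2, -0.1, -0.5]
finger_gap: 0.0398
grasp_force: 0.0
```

```bash
python3 meas.py|cut -c1-160; python3 pm.py; python3 go.py 90,-108.7,100,71.2
```

```text
off mm [ 0.3 -1.4] 0.64
ptr 0.034 [(np.float64(-0.568), np.float64(-0.38)), (np.float64(-0.256), np.float64(0.252))]
ptr 0.037 [(np.float64(-0.496), np.float64(-0.12)), (np.float64(0.04), np.float64(0.244))]
ptr 0.04 [(np.float64(-0.392), np.float64(-0.368)), (np.float64(-0.212), np.float64(-0.192)), (np.float64(0.04), np.float64(0.268)), (np.float64(0.312), np.floa
ptr 0.043 [(np.float64(0.092), np.float64(0.252)), (np.float64(0.34), np.float64(0.452))]
tab 0.047 []
tab 0.05 [(np.float64(0.068), np.float64(0.084)), (np.float64(0.28), np.float64(0.308))]
tab 0.053 [(np.float64(-0.304), np.float64(-0.256)), (np.float64(0.068), np.float64(0.132)), (np.float64(0.208), np.float64(0.236)), (np.float64(0.252), np.floa
tab 0.058 [(np.float64(-0.4), np.float64(-0.256)), (np.float64(0.064), np.float64(0.336)), (np.float64(0.404), np.float64(0.508))]
tab 0.06 [(np.float64(-0.4), np.float64(-0.36)), (np.float64(0.216), np.float64(0.548))]
tab 0.062 [(np.float64(0.216), np.float64(0.232)), (np.float64(0.308), np.float64(0.324)), (np.float64(0.428), np.float64(0.596))]
      -20 -18 -16 -14 -12 -
[... 1918 characters left out ...]
 156 188 196 197 196 193 181 168 163 143 115 117 116 115 116 119 119 120 108 127 174 181 146  83  99 139 133 125 114 100  86
 64.0 183 156 177 194 196 197 196 191 177 167 152 116  95  95  93  93  96 115 154 159 163 186 196 190 164 102 110 161 159 148 135 131 120
 65.5 172 165 189 196 196 195 196 191 174 166 155 114  86  82  83  85  85 105 157 179 186 194 196 193 179 132 110 175 190 181 171 161 148
 67.0 167 179 193 196 195 195 195 187 177 163 126  85  71  71  75  79  82  85 119 170 194 196 196 194 185 147  94 155 193 194 191 186 178
clk 13.55 now r,a,z 0.0001 39.75 0.1124 phi 105.12 F [0.17233836 0.20741958 0.13144051]
90,-108.7,100,71.2 [-74.8234, -50.2218, 12.3071, 0.0007, -0.0007, 0.5921]
```

Emit:
{"api": "move_arm", "payload": {
  "motion": "0 0 0 0 0 0.18 40; 0 0 0 0 0 .36 40; 0 0 0 0 0 .54 40; 0 0 0 0 0 .72 40; 0 0 0 0 0 .9 40; 0 0 0 0 0 1.08 40; 0 0 0 0 0 1.26 40; 0 0 0 0 0 1.44 40; 0 0 0 0 0 1.6 40; 0 0 0 0 0 1.6 40; 0 0 0 0 0 1.6 40"
}}

```text
clock: 14.92
eef_pos: [0.5727, -0.21, 0.2772]
tcp_rot: [[0.786, -0.491, 0.375], [-0.381, -0.863, -0.331], [0.486, 0.118, -0.866]]
force: [-0.0, -0.5, -0.0]
finger_gap: 0.0399
grasp_force: 0.0
```

```bash
python3 meas.py|cut -c1-200; python3 go.py 90,-108.7,100,71.2;python3 - <<'E'
from pm import *
c=arm.capture("wrist");pm(c,0)
print()
for r in np.arange(.030,.056,.002):
    a,v=prof(c,.018,r,-.2,.45,(0,-.0005));print(f"{r*1e3:5.1f}"," ".join(f"{int(x):3d}" for x in v[::5]))
E
```

```text
off mm [-0.6 -0.8] 0.5
ptr 0.034 [(np.float64(0.012), np.float64(0.304)), (np.float64(0.34), np.float64(0.448))]
ptr 0.037 [(np.float64(0.024), np.float64(0.276))]
ptr 0.04 [(np.float64(0.032), np.float64(0.244))]
ptr 0.043 [(np.float64(0.08), np.float64(0.184))]
tab 0.047 [(np.float64(0.012), np.float64(0.084)), (np.float64(0.124), np.float64(0.204))]
tab 0.05 [(np.float64(0.008), np.float64(0.088)), (np.float64(0.128), np.float64(0.236))]
tab 0.053 [(np.float64(0.056), np.float64(0.1)), (np.float64(0.176), np.float64(0.248))]
tab 0.058 [(np.float64(0.044), np.float64(0.256)), (np.float64(0.276), np.float64(0.292)), (np.float64(0.396), np.float64(0.864))]
tab 0.06 [(np.float64(-0.264), np.float64(-0.244)), (np.float64(0.028), np.float64(0.16)), (np.float64(0.184), np.float64(0.288)), (np.float64(0.34), np.float64(0.876))]
tab 0.062 [(np.float64(-0.268), np.float64(-0.236)), (np.float64(-0.088), np.float64(-0.064)), (np.float64(0.208), np.float64(0.232)), (np.float64(0.332), np.float64(0.828))]
clk 14.975 now r,a,z 0.0002 -144.1 0.1122 phi 13.59 F [ 0.89095317  0.08935617 -0.16798189
[... 3654 characters left out ...]
16 216 216
 46.0 216 216 216 216 216 216 216 216 216 217 214 209 212 185 123  95  94  92  90 121 173 192 168 132 137 136 137 177 205 214 216 215 215
 48.0 216 216 216 216 216 216 216 216 216 216 201 130  91  90  87  95  95  93  87  78  87 118 127 145 196 182 110 167 212 216 215 216 216
 50.0 216 216 214 193 184 213 216 216 216 217 202 121  71  88  86  94  96  94  86  84  95  94  86 101 161 177 125 174 213 215 215 216 214
 52.0 215 216 214 156 125 199 216 216 216 217 194 107  88  96  90  92  97 100  88  78  87  87 101 162 194 179 125 173 214 214 214 214 207
 54.0 215 215 213 156 144 209 216 215 215 216 192 123 129 104  89  84 117 183 152  90  86  81  82 129 186 185 115 178 216 215 215 215 212
```

Emit:
{"api": "move_arm", "payload": {
  "motion": "-10 15 0 0 0 -0.18 40; -20 30 0 0 0 -.36 40; -30 45 0 0 0 -.54 40; -40 60 0 0 0 -.72 40; -48 76 0 0 0 -.9 40; -48 76 12 0 0 -1.005 40; -48 76 12 0 0 -1.005 40; -48 76 12 0 0 -1.005 40; -48 76 12 0 0 -1.005 40"
}}

```text
clock: 16.15
eef_pos: [0.5023, -0.2608, 0.2527]
tcp_rot: [[0.837, 0.398, 0.376], [0.522, -0.786, -0.331], [0.164, 0.473, -0.866]]
force: [0.3, -0.5, -0.4]
finger_gap: 0.0403
grasp_force: 0.0
```

```bash
python3 go.py 92,-108.7,7,71.2
```

```text
clk 16.15 now r,a,z 0.0895 -108.8 0.1005 phi 71.02 F [ 0.2815073  -0.17569185 -0.62440853]
92,-108.7,7,71.2 [-2.6276, 0.1183, 93.5467, 0.0006, -0.0011, -0.0031]
```

Emit:
{"api": "move_arm", "payload": {
  "motion": "-2.5 0 45 0 0 0 40; -2.5 0 93 0 0 0 40; -2.5 0 93 0 0 0 40; -2.5 0 93 0 0 0 40; -2.5 0 93 0 0 0 5; -2.5 0 93 0 0 0 5; -2.5 0 93 0 0 0 5;-2.5 0 93 0 0 0 5",
  "force": 60
}}

```text
clock: 17.15
eef_pos: [0.5354, -0.2927, 0.1735]
tcp_rot: [[0.836, 0.398, 0.377], [0.523, -0.785, -0.332], [0.164, 0.475, -0.864]]
force: [-4.6, 3.2, 6.8]
finger_gap: 0.0113
grasp_force: 58.4
```

```bash
python3 go.py
```

```text
clk 17.15 now r,a,z 0.0913 -108.32 0.009 phi 71.07 F [-1.41993407 -0.65139392  8.67176298]
```

Emit:
{"api": "move_arm", "payload": {
  "motion": "0.5 -9.1 0 0 0 0.1 5; 1.8 -18.2 0 0 0 0.2 5; 4.1 -27 0 0 0 0.3 5; 7.2 -35.6 0 0 0 0.4 5; 11.2 -43.9 0 0 0 0.5 5; 16 -51.7 0 0 0 0.6 5; 20.3 -57.5 0 0 0 0.68 5; 20.3 -57.5 0 0 0 0.68 5; 20.3 -57.5 0 0 0 0.68 5"
}}

```text
clock: 18.27
eef_pos: [0.5289, -0.237, 0.1492]
tcp_rot: [[0.9, -0.218, 0.376], [-0.088, -0.939, -0.332], [0.426, 0.266, -0.865]]
force: [-6.1, 4.1, 8.3]
finger_gap: 0.0113
grasp_force: 58.5
```

```bash
python3 go.py
```

```text
clk 18.275 now r,a,z 0.0914 -147.4 0.0088 phi 32.04 F [-2.15931731 -0.97126384 10.8306969 ]
```

Emit:
{"api": "move_arm", "payload": {
  "motion": "0 -1.8 0 0 0 0.02 5; 0.1 -3.6 0 0 0 0.04 5; 0.1 -3.6 0 0 0 0.04 5; 0.1 -3.6 0 0 0 0.04 5"
}}

```text
clock: 18.77
eef_pos: [0.5295, -0.2345, 0.1484]
tcp_rot: [[0.891, -0.254, 0.376], [-0.126, -0.934, -0.333], [0.436, 0.25, -0.865]]
force: [-6.5, 1.6, 8.2]
finger_gap: 0.0111
grasp_force: 58.9
```

```bash
python3 go.py; python3 -c "
from workcell import arm;o=arm.observe();print(o['tcp_rot'].T@o['force'],o['tcp_rot'].T@o['moment'])"
```

```text
clk 18.775 now r,a,z 0.0914 -149.07 0.0088 phi 29.76 F [-1.0341487  -3.10870116 10.06561044]
[ -2.44147933   2.17172572 -10.05152001] [-0.00135427 -0.94059432 -0.14273003]
```

Emit:
{"api": "move_arm", "payload": {
  "motion": "0 -2 0 0 0 0.015 5; 0 -4 0 0 0 0.03 5; 0 -5 0 0 0 0.03 5; 0 -5 0 0 0 0.03 5"
}}

```text
clock: 19.27
eef_pos: [0.5299, -0.2329, 0.148]
tcp_rot: [[0.883, -0.283, 0.374], [-0.155, -0.929, -0.337], [0.443, 0.24, -0.864]]
force: [-8.0, -1.6, 10.1]
finger_gap: 0.0107
grasp_force: 59.8
```

```bash
python3 go.py; python3 -c "
from workcell import arm;o=arm.observe();print(o['tcp_rot'].T@o['force'],o['tcp_rot'].T@o['moment'])"
```

```text
clk 19.275 now r,a,z 0.0914 -150.14 0.0088 phi 27.99 F [ 0.77923583 -6.49928954 11.21258342]
[ -2.32075947   6.19841397 -11.18887656] [-0.99820262 -0.8510833  -0.42225504]
```

Emit:
{"api": "move_arm", "payload": {
  "motion": "0 -2 0 0 0 0 5; 0 -4 0 0 0 0 5; 0 -4 0 0 0 0 5"
}}

```text
clock: 19.65
eef_pos: [0.5299, -0.2328, 0.148]
tcp_rot: [[0.883, -0.287, 0.372], [-0.157, -0.927, -0.342], [0.443, 0.243, -0.863]]
force: [-8.6, -7.5, 12.1]
finger_gap: 0.0108
grasp_force: 60.2
```

```bash
python3 go.py; python3 -c "
from workcell import arm;o=arm.observe();print(o['tcp_rot'].T@o['force'],o['tcp_rot'].T@o['moment'])"
```

```text
clk 19.65 now r,a,z 0.0914 -150.17 0.0088 phi 27.84 F [  4.77575721 -11.31570032  11.2145918 ]
[ -1.08415175  12.33263602 -11.11485719] [-2.14902908 -0.75578246 -0.45986907]
```

Emit:
{"api": "move_arm", "payload": {
  "motion": "0 0 0 0 0 0 40; 0 0 0 0 0 0 40; 0 0 0 0 0 0 40; 0 0 -50 0 0 0 40; 0 0 -100 0 0 0 40; 30 0 -100 0 0 .1 40; 60 0 -100 0 0 .2 40; 90 0 -100 0 0 .25 40; 90 0 -100 0 0 .25 40; 90 0 -100 0 0 .25 40"
}}

```text
clock: 20.9
eef_pos: [0.573, -0.2058, 0.2692]
tcp_rot: [[0.789, -0.489, 0.373], [-0.38, -0.864, -0.33], [0.484, 0.119, -0.867]]
force: [0.1, -0.1, -1.6]
finger_gap: 0.0402
grasp_force: 0.0
```

```bash
python3 go.py; python3 meas.py|cut -c1-160;python3 - <<'E'
from pm import *
c=arm.capture("wrist");pm(c,0)
print()
for r in np.arange(.036,.046,.002):
    a,v=prof(c,.018,r,-.2,.45,(0,-.0005));print(f"{r*1e3:5.1f}"," ".join(f"{int(x):3d}" for x in v[::5]))
for r in (.07,.08,.09,.1):print("lever",r,np.degrees(runs(*prof(c,.0235,r,-2.95,-2.2,(0,-.0005)),90)).round(1).tolist())
E
```

```text
clk 20.9 now r,a,z 0.0071 151.9 0.1066 phi 13.79 F [-0.67775395 -0.00863357 -1.45621943]
off mm [-0.6 -0.9] 0.51
ptr 0.034 [(np.float64(0.012), np.float64(0.3)), (np.float64(0.36), np.float64(0.472))]
ptr 0.037 [(np.float64(0.02), np.float64(0.272))]
ptr 0.04 [(np.float64(0.032), np.float64(0.24))]
ptr 0.043 [(np.float64(0.08), np.float64(0.192))]
tab 0.047 [(np.float64(0.016), np.float64(0.08)), (np.float64(0.116), np.float64(0.216))]
tab 0.05 [(np.float64(0.012), np.float64(0.084)), (np.float64(0.12), np.float64(0.248))]
tab 0.053 [(np.float64(0.056), np.float64(0.108)), (np.float64(0.176), np.float64(0.252))]
tab 0.058 [(np.float64(0.048), np.float64(0.26)), (np.float64(0.28), np.float64(0.308)), (np.float64(0.392), np.float64(0.896))]
tab 0.06 [(np.float64(-0.296), np.float64(-0.232)), (np.float64(-0.064), np.float64(-0.044)), (np.float64(-0.02), np.float64(-0.004)), (np.float64(0.028), np.fl
tab 0.062 [(np.float64(-0.336), np.float64(-0.224)), (np.float64(0.208), np.float64(0.236)), (np.float64(0.36), np.float64(0.86))]
      -20 -18 -16 -14 -12 -10  -8  -6  -4  -2   0   2   4  
[... 2762 characters left out ...]
4  93  94  94  93  93  97  96  98 126 148 141 135 134 134 133 140 178 211 215
 42.0 215 215 215 215 215 215 215 215 215 216 214 192 157 133 105  90  89  86  88 114 147 168 195 195 157 135 133 139 173 206 214 215 215
 44.0 215 215 215 215 215 215 215 215 215 215 215 216 214 188 121  94  93  89  92 137 194 208 197 158 133 132 132 131 144 184 213 215 215
 46.0 215 215 215 215 215 215 215 215 215 215 213 200 190 174 122  94  93  91  90 122 161 177 183 156 143 152 130 147 199 213 215 215 215
lever 0.07 [[-155.3, -145.6], [-142.7, -131.4]]
lever 0.08 [[-154.6, -146.3], [-144.0, -134.4]]
lever 0.09 [[-154.4, -146.8], [-145.2, -126.2]]
lever 0.1 [[-153.9, -150.9], [-148.9, -147.3], [-145.9, -126.2]]
```

```bash
python3 -c "
from workcell import arm;print(arm.finish_job())"
```

```text
the job is handed in; nothing more can be done
None
```

I handed the job in at about 21 s. The nut is back against its tight stop (lever at about -150.5°), the pointer reads about 0.127 rad against the index tab's 0.127 rad, the tab has not moved, and the arm is clear of the stand.

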